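# Seat a die block on the magnetic chuck and switch the magnet to full hold

### The job

With the magnet still off, push the blue steel block along the chuck's face until its long side sits flush against the stop rail; only slide it, never lift or tip it. Then push the ball-ended magnet lever round past its half-hold detent all the way to the second stop, full hold, and leave it there with the block still flush. Leave the other things lying about undisturbed.

Things in the scene. Friction and masses are not known exactly. Their poses are not given: they have to be found in the camera images.
- chuck: Off-white magnetic chuck fixed to the bench; place and yaw vary. Origin: centre of its underside, on the bench. Work face (bright steel, brass stripes): 150 mm along its x, 240 mm along its y, 70 mm above the origin. Red straight stop rail along its far (+x) edge. At its right (-y) end the lever housing: x -25 to 95 mm, y -225 to -125 mm, 85 mm high.
- rail_face (a point): Middle of the foot of the stop rail's inner side, on the work face: at (63, 0, 70) mm in the chuck's frame; axes as the chuck's. The rail runs along the chuck's y, is 14 mm thick and stands 14 mm above the face.
- block: Blue steel die block, 40 mm along its x, 80 mm along its y, 28 mm high, 0.45 to 0.85 kg, two brass-rimmed holes on top. Lies loose on the face, 50 to 85 mm short of the rail, up to 0.3 rad askew; slides with a push of 3 to 10 N. Origin: centre of its underside, z up. Flush: its +x long side touches the rail, its origin 43 mm from the chuck's in the chuck's x.
- lever (a joint): Lever angle, rad, anticlockwise from above. 0: off (green dot; points to the chuck's -x). 0.73: first detent, half hold (yellow). 1.4: second, hard stop, full hold (red; points nearly to -y). A sprung roller must be forced over two humps, at 0.43 and 1.06; each takes about 8 N at the ball. Past a hump it snaps on to the next place by itself; left short of one, it falls back.
- lever_pivot (a point): On the lever's axis at the height of its rod, 115 mm above the bench: at (35, -175, 115) mm in the chuck's frame. The black hub there has radius 21 mm and its top is 129 mm above the bench.
- lever_ball (a point): Centre of the black ball, radius 15 mm, at the end of the lever, 115 mm from the pivot, 115 mm above the bench. The bright rod from hub to ball is level, 12 mm thick. The ball swings clear of the housing.
- gauge_pin: Bystander: small brass stepped pin, 22 mm across, 34 mm high, standing on the near left corner of the work face. Origin: centre of its underside.
- gear: Bystander: small dark gear blank with a brass hub, 56 mm across, 34 mm high, lying on the bench below the lever's swing. Origin: centre of its underside.
- oil_bottle: Bystander: yellow bottle with red cap, 56 mm across, 150 mm high, on the bench beyond the chuck. Origin: centre of its underside.
- jar: Bystander: amber jar, 60 mm across, 70 mm high, on the bench beyond the chuck. Origin: centre of its underside.
- brush: Bystander: bench brush lying to the left of the chuck. Origin: underside, near its middle.
- screwdriver: Bystander: screwdriver lying to the right, on the robot's side. Origin: underside, near its middle.
- pin_cup: Bystander: aluminium cup, 64 mm across, 60 mm high, standing to the right of the chuck. Origin: centre of its underside.
Not all that is in view belongs to the job. What is shaped like the block but green is not meant.

How it is judged:
On the way, in this order (a step that is already met when the one before it is completed fails the run):
1. the block is flush against the rail while the lever is still off (x of block in the frame of chuck between 0.0405 and 0.047 m and y of block in the frame of chuck between -0.1 and 0.1 m and z of block in the frame of chuck between 0.067 and 0.073 m and angle between the x axis of block and the x axis of chuck, either way round below 0.04 rad and value of joint lever below 0.25 rad), for 0.2 s.
2. the lever reaches the second stop (value of joint lever above 1.3 rad), for 0.2 s.
At the end, for the whole second after the job is handed in: The lever is at the second stop (over 1.3 rad of 1.4) and at rest; the block lies flat and still on the work face, its long side against the rail (gap under 2.5 mm, parallel within 0.04 rad), within 100 mm of the face's middle along the rail (x of block in the frame of chuck between 0.0405 and 0.047 m and y of block in the frame of chuck between -0.1 and 0.1 m and z of block in the frame of chuck between 0.067 and 0.073 m and angle between the x axis of block and the x axis of chuck, either way round below 0.04 rad and value of joint lever above 1.3 rad and linear speed of block below 0.01 m/s and velocity of joint lever between -0.05 and 0.05 rad/s); the robot touches nothing.
It fails at once if the block is lifted or tipped (z of block in the frame of chuck above 0.078 m or angle between block's own z axis and vertical above 0.15 rad).
It fails at once if the block falls off the chuck (z of block in the frame of chuck below 0.06 m).
It fails at once if a bystander is moved over 30 mm (distance of any of gauge_pin, gear, oil_bottle, jar, brush, screwdriver, pin_cup from where it was at the start of the episode above 0.03 m).
It also fails if it takes over 45 s, if anything falls off the work surface, if the arm or the gripper's body presses on something with over 40 N, if the wrist force passes 120 N, or if a joint passes its speed limit or range.

### The arm

A 7-joint arm with a two-finger parallel gripper is mounted at the origin on the work surface. World frame = base frame: x ahead of the robot, y to its left, z up, the work surface at z = 0. Lengths are in m, angles in rad, forces in N, time in s.
With the tool pointing down it reaches from about 0.425 to 1.025 m from the base axis. Payload 9.4 kg.
Tool frame: the origin (TCP) lies midway between the tips of the shut fingers; the grasp point (between the pads) lies 19 mm behind it (manip.hold_point_z is the distance from the TCP to the grasp point, in m); y points along the fingers, x is the direction in which the jaws open and shut, and the axes are right-handed (so a half turn about y gives the same grasp; the last joint's range is limited). The gripper opens to 85 mm and grips with 20 to 120 N. Pads are 22 mm wide; open, the fingers measure 114 mm over their backs; the gripper's body (76 mm by 85 mm) begins 54 mm behind the grasp point. The pads swing forward as they close: fully open they stand 13 mm farther back than shut.
Start: joints at [1.256, 0.599, -0.003, 1.599, 0.002, 0.943, -0.08], TCP at [0.171, -0.705, 0.231] pointing down, gripper open.
Joint ranges: [-2.57, 2.57], [-0.35, 1.97], [-1.29, 1.29], [0.11, 2.56], [-1.05, 4.19], [0.11, 1.86], [-2.63, 2.63]. Speed limits (rad/s): [2.22, 2.22, 3.01, 3.01, 3.14, 3.14, 3.14].

### API

Orientations are given as a rotation vector (axis times angle).
In Python, from bench import manip, gripper_open, grab, kin, cams, ticket, status gives the robot as it stands. Calls block until the motion is done:
- manip.move_to(position, orientation): joint-space move of the TCP to a pose.
- manip.move_straight(position, attitude=None, velocity=0.15, threshold=None): straight line of the TCP; attitude=None keeps the orientation; velocity is the mean speed in m/s. With threshold (N) it stops when the force on the tool has changed by that much, and returns True; else False.
- manip.move_joints(angles): joint-space move.
- gripper_open() and grab(strength=None): open the fingers fully, or close them until they stop; strength is the grip in N (None keeps the last).
- manip.hold(seconds).
- kin.inverse_kinematics(position, orientation): joint angles nearest the present ones, or None.
- cams.read_camera(name): name is "side" or "top"; returns a dict with "color" (480x640x3 uint8, red, green, blue), "K" (3x3 intrinsics, pixels), "origin" and "orientation" of the camera in the world. Camera axes: x right, y down, z forward; pixel columns grow to the right and rows downward; lengths in m; the calibration is good to about 2 mm. A picture is of the moment at which its call begins. There is no depth.
A pose or a line that the arm cannot do raises manip.PlanningError and nothing moves.
- ticket.finish_job(): hands the job in, once; it reports no verdict.
Readings, each from a call of its own:
- status.get_time(): time.
- status.get_joint_positions(): joint angles.
- status.get_dq(): joint speeds.
- status.get_tau(): joint torques, N m.
- status.get_eef_pos(): TCP position.
- status.get_eef_rot(): TCP orientation.
- status.get_ft_force(): force on the tool from outside, world axes, zero at the start.
- status.get_wrist_torque(): the same for the moment, N m.
- status.get_grip_width(): finger opening in m.
Only numpy, scipy, OpenCV 4.12 (cv2) and the standard library are available. Lean on these libraries where they do the work, as an engineer would, in place of code of your own. Each camera call takes 0.05 s, during which the arm holds its last target.

## Working session

There is one attempt and no reset: what is moved stays moved. The work goes in short steps, each a Python script; the robot and the scene stay as the last script left them, time stands still between calls to the robot, and variables do not carry over. Pictures are saved under pics/ and viewed, and the job is handed in when it is done.

```bash
mkdir -p pics; ls
python3 - <<'E'
from bench import cams,status
import cv2
for n in("side","top"):
    c=cams.read_camera(n); cv2.imwrite(f"pics/{n}0.png",c["color"][:,:,::-1]); print(n,c["K"],c["origin"],c["orientation"])
print(status.get_time(),status.get_eef_rot(),status.get_ft_force())
E
```

```text
pics
side [[524.03805702   0.         319.09596955]
 [  0.         524.03805702 239.60664851]
 [  0.           0.           1.        ]] [0.40500525 1.1653542  0.76211208] [-0.20452855  2.63951808 -1.54023574]
top [[620.29092645   0.         325.16751275]
 [  0.         620.29092645 235.95385702]
 [  0.           0.           1.        ]] [ 0.50905099 -0.00760959  1.42596177] [-2.17722485  2.19578849 -0.05801884]
0.1 [-1.3115489   1.0331222  -1.03113289] [-0.73418804  0.81117673  0.29432982]
```

View pics/top0.png

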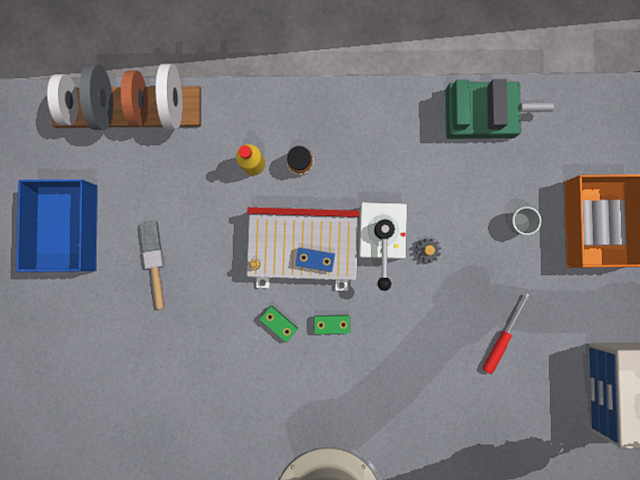

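View pics/side0.png

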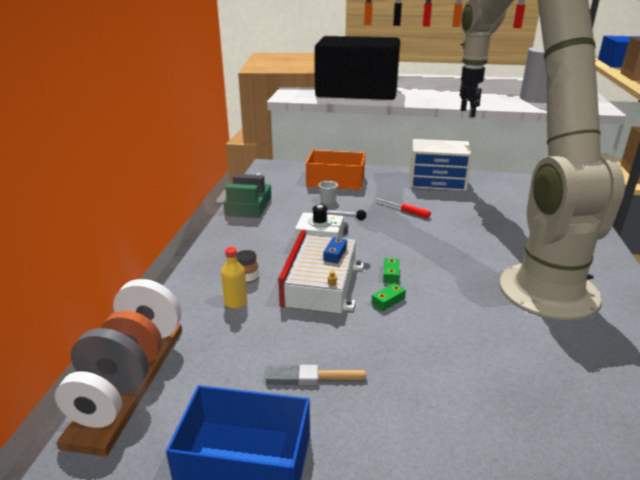

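Run:
```python
from scipy.spatial.transform import Rotation as R
print(R.from_rotvec([-1.3115489,1.0331222,-1.03113289]).as_matrix().round(3))
for v in([-0.20452855,2.63951808,-1.54023574],[-2.17722485,2.19578849,-0.05801884]):print(R.from_rotvec(v).as_matrix().round(3))
```

```text
[[ 0.236 -0.     0.972]
 [-0.972  0.001  0.236]
 [-0.001 -1.    -0.   ]]
[[-0.988 -0.075  0.135]
 [-0.154  0.486 -0.86 ]
 [-0.001 -0.871 -0.492]]
[[-0.008 -0.998  0.061]
 [-1.     0.009  0.008]
 [-0.008 -0.061 -0.998]]
```

```bash
cat > h.py <<'E'
import numpy as np,cv2
from scipy.spatial.transform import Rotation as R
from bench import manip,gripper_open,grab,kin,cams,ticket,status
def ray(c,px,z):
    px=np.atleast_2d(px).astype(float)
    d=np.c_[px,np.ones(len(px))]@np.linalg.inv(c["K"]).T@R.from_rotvec(c["orientation"]).as_matrix().T
    o=np.array(c["origin"]); return o+d*((z-o[2])/d[:,2])[:,None]
def mask(c,lo,hi,box,):
    h=cv2.cvtColor(c["color"],cv2.COLOR_RGB2HSV); m=cv2.inRange(h,lo,hi); k=np.zeros_like(m); x0,y0,x1,y1=box; k[y0:y1,x0:x1]=m[y0:y1,x0:x1]; return k
def big(m):
    return max(cv2.findContours(m,cv2.RETR_EXTERNAL,cv2.CHAIN_APPROX_NONE)[0],key=cv2.contourArea)[:,0]
E
python3 - <<'E'
from h import *
c=cams.read_camera("top"); im=c["color"]
cr=im[195:300,225:455]; cv2.imwrite("pics/crop1.png",cv2.resize(cr[:,:,::-1],None,fx=3.4,fy=3.4,interpolation=cv2.INTER_CUBIC))
b=big(mask(c,(105,110,50),(125,255,255),(235,200,365,300)))
r=cv2.minAreaRect(ray(c,b,.098)[:,:2].astype(np.float32)); print("block",r, cv2.minAreaRect(b))
ms=mask(c,(105,110,50),(125,255,255),(235,200,365,300)); print((ms>0).sum())
red=mask(c,(0,150,60),(8,255,255),(235,200,365,225))|mask(c,(172,150,60),(180,255,255),(235,200,365,225))
q=cv2.minAreaRect(ray(c,big(red),.084)[:,:2].astype(np.float32)); print("rail",q,cv2.boxPoints(q))
g=cv2.cvtColor(im,cv2.COLOR_RGB2GRAY)
for bx,z in(((374,274,396,294),.115),((370,215,398,245),.129)):
    x=big(mask(c,(0,0,0),(180,255,50),bx)); (u,v),rr=cv2.minEnclosingCircle(x); print(u,v,rr,ray(c,(u,v),z))
w=big(mask(c,(0,0,170),(180,40,255),(355,195,412,265))); q=cv2.minAreaRect(ray(c,w,.085)[:,:2].astype(np.float32)); print("housing",q,cv2.boxPoints(q))
E
```

```text
block ((0.5404817461967468, 0.025535831227898598), (0.07784560322761536, 0.037964943796396255), 80.04698944091797) ((314.7027282714844, 259.2838134765625), (36.332176208496094, 17.755088806152344), 9.462322235107422)
531
rail ((0.6443586349487305, 0.050698138773441315), (0.2396741658449173, 0.01381461787968874), 87.86534881591797) [[ 0.63299245 -0.0687985 ]
 [ 0.6467975  -0.06931306]
 [ 0.6557248   0.17019477]
 [ 0.6419198   0.17070934]]
383.6341552734375 283.4146423339844 6.521234512329102 [[ 0.48803036 -0.11974576  0.115     ]]
383.521728515625 228.69564819335938 10.037841796875 [[ 0.60254848 -0.11991105  0.129     ]]
housing ((0.5960910320281982, -0.12265000492334366), (0.09811612218618393, 0.13334570825099945), 87.72712707519531) [[ 0.52752507 -0.16902532]
 [ 0.6607659  -0.17431363]
 [ 0.664657   -0.07627469]
 [ 0.5314162  -0.07098638]]
```

View pics/crop1.png

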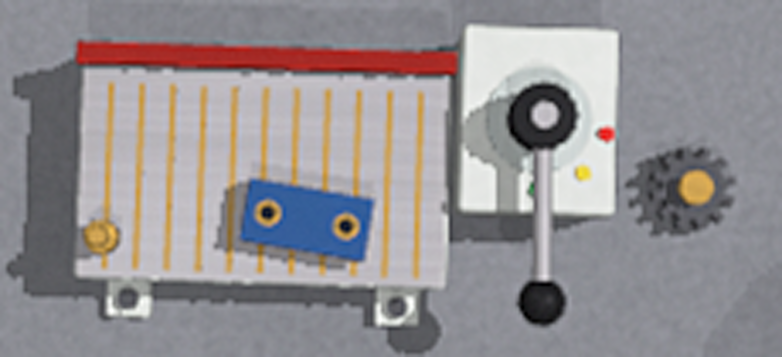

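The blue block is at about (314,260) in the top view, on the work face. The green look-alikes at (278,324) and (331,324) lie on the bench. The enlarged crop confirms that the blue block, with its two brass-rimmed holes, is the one meant. The lever points to the green dot with its ball at (384,283), and the gear is at (427,250).

```bash
cat >> h.py <<'E'
YAW=-0.0372; O=np.array([0.5744,0.0533,0.])
RC=R.from_euler('z',YAW)
def W(x,y,z): return O+RC.apply([x,y,z])
def C(p): return RC.inv().apply(np.asarray(p)-O)
def ori(a=0): # jaw axis along chuck -y, tool y down, extra yaw a
    return (RC*R.from_euler('z',a)*R.from_matrix(np.array([[0,0,1],[-1,0,0],[0,-1,0.]]))).as_rotvec()
E
python3 - <<'E'
from h import *
p=np.array(status.get_eef_pos())
grab(30)
manip.move_straight(p+[0,0,.08],velocity=.2)
manip.move_to(W(-.09,-.029,.25),ori())
manip.move_straight(W(-.09,-.029,.083),velocity=.15)
print(C(status.get_eef_pos()),status.get_time(),status.get_grip_width(),status.get_ft_force())
for n in("side","top"):
    c=cams.read_camera(n); im=c["color"][:,:,::-1]
    im=im[195:300,225:455] if n=="top" else im[180:320,260:440]
    cv2.imwrite(f"pics/{n}1.png",cv2.resize(im,None,fx=3.4,fy=3.4,interpolation=cv2.INTER_CUBIC))
E
```

```text
[-0.08969825 -0.02894152  0.08351684] 5.5417 -4.9943098734100166e-05 [-0.33599613  0.51611825 -0.76245308]
```

View pics/top1.png

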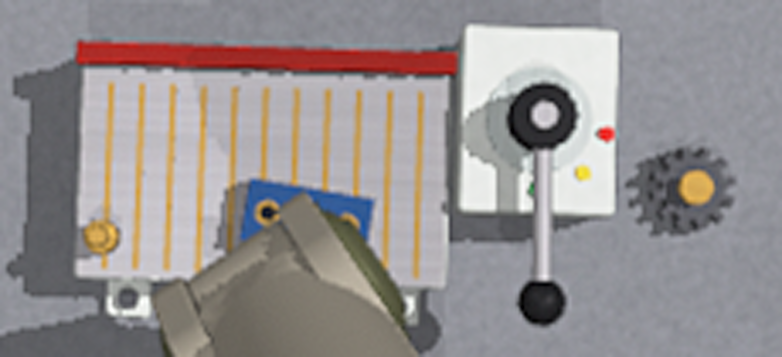

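View pics/side1.png

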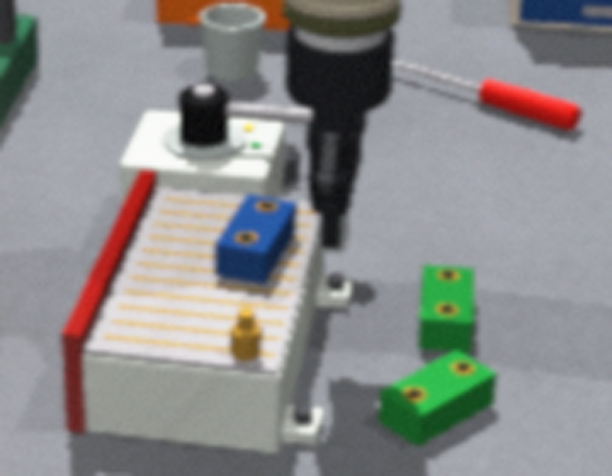

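The fingertip (side crop about (335,235)) stands just short of the block's near side and above face level, clear of everything. I'll push now.

Run:
```python
from h import *
manip.move_straight(W(-.085,-.029,.081),velocity=.05)
f0=np.array(status.get_ft_force())
for x,v in((-.03,.05),(0.0,.05),(.018,.02)):
    h=manip.move_straight(W(x,-.029,.081),velocity=v,threshold=22)
    print(h,C(status.get_eef_pos()),np.array(status.get_ft_force())-f0,status.get_time())
    if h:break
for n in("side","top"):
    c=cams.read_camera(n); im=c["color"][:,:,::-1]
    im=im[195:300,225:455] if n=="top" else im[180:320,260:440]
    cv2.imwrite(f"pics/{n}2.png",cv2.resize(im,None,fx=3.4,fy=3.4,interpolation=cv2.INTER_CUBIC))
```

```text
False [-0.03133848 -0.02968739  0.08070637] [-5.57142403 -0.80421095  4.30583049] 7.15
False [ 0.0006591  -0.02886153  0.08108542] [ 0.14785858 -0.24231731 -0.58456952] 7.9
True [ 0.01241767 -0.02919467  0.08038618] [ 0.19385828 -0.41097684 -0.32452371] 8.7833
```

View pics/top2.png

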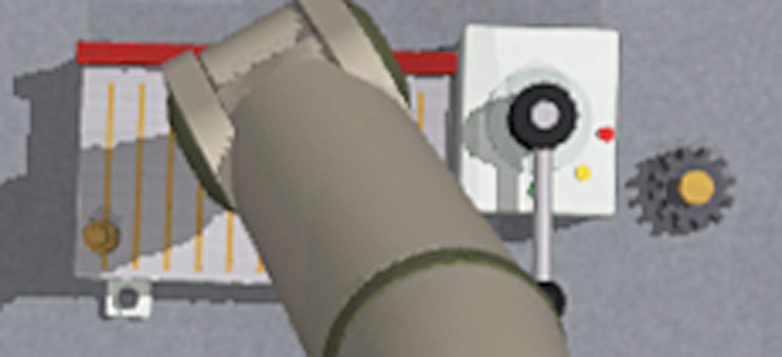

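View pics/side2.png

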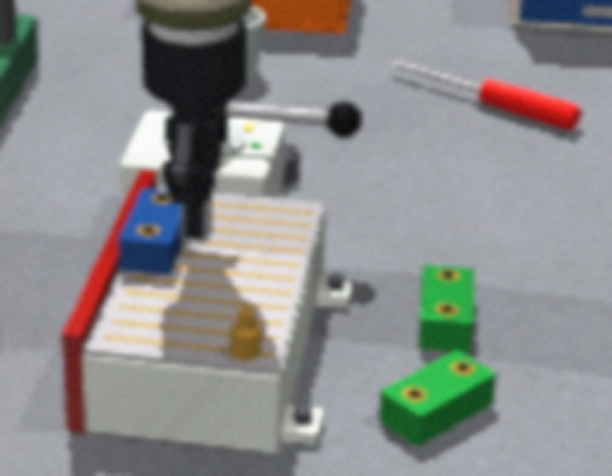

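The block is up against the rail in the side view, and the pusher stopped at the expected x of 12 mm. I'll back off and measure.

Run:
```python
from h import *
manip.move_straight(W(-.03,-.029,.081),velocity=.1)
manip.move_straight(W(-.10,-.08,.22),velocity=.25)
manip.move_to(W(-.13,-.13,.22),ori())
for n in("side","top"):
    c=cams.read_camera(n); im=c["color"][:,:,::-1]
    im=im[195:300,225:455] if n=="top" else im[180:320,260:440]
    cv2.imwrite(f"pics/{n}3.png",cv2.resize(im,None,fx=3.4,fy=3.4,interpolation=cv2.INTER_CUBIC))
b=big(mask(c,(105,110,50),(125,255,255),(235,200,365,300)))
r=cv2.minAreaRect(ray(c,b,.098)[:,:2].astype(np.float32)); print(r,C([*r[0],.098]),status.get_time())
```

```text
((0.616209864616394, 0.02435985580086708), (0.07740117609500885, 0.03877997770905495), 89.48300170898438) [ 0.04285726 -0.02736515  0.098     ] 10.7083
```

View pics/top3.png

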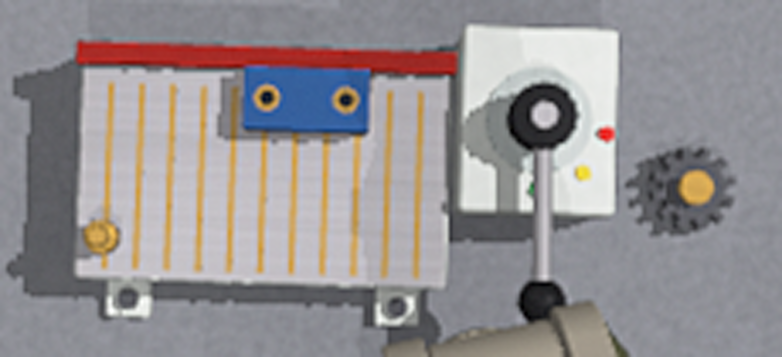

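View pics/side3.png

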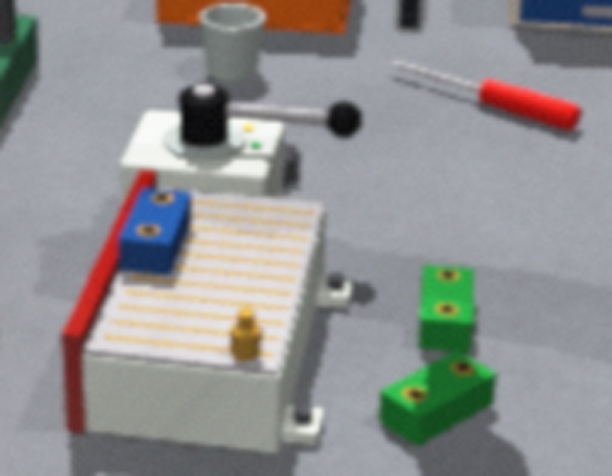

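The block measures x = 42.9 mm. The outline angle is 1.6° off the rail, although the holes look parallel to it. To be sure, I'll press both ends of the block and check the angle from the hole centres.

```bash
cat >> h.py <<'E'
def blk(c):
    m=mask(c,(105,110,50),(125,255,255),(235,200,365,300)); b=big(m)
    r=cv2.minAreaRect(ray(c,b,.098)[:,:2].astype(np.float32))
    # holes: non-blue pixels within the hull
    hull=np.zeros_like(m); cv2.fillPoly(hull,[cv2.convexHull(b)],255); hull=cv2.erode(hull,np.ones((3,3)))
    n,l,s,ce=cv2.connectedComponentsWithStats(hull&~m)
    i=np.argsort(-s[1:,4])[:2]+1; p=ray(c,ce[i],.098); p=p[np.argsort(p[:,1])]; d=p[1]-p[0]
    print("rect",C([*r[0],.098]),r[1],np.radians(r[2]-90),"holes",s[i,4],C(p.mean(0)),np.linalg.norm(d),"rel yaw",-np.arctan2(d[0],d[1])-YAW)
E
python3 - <<'E'
from h import *
blk(cams.read_camera("top"))
manip.move_straight(W(-.03,-.052,.16),velocity=.25)
manip.move_straight(W(-.02,-.052,.081),velocity=.2)
for y in(-.052,-.006):
    manip.move_straight(W(-.005,y,.081),velocity=.1)
    h=manip.move_straight(W(.018,y,.081),velocity=.025,threshold=22)
    print(h,C(status.get_eef_pos()),status.get_time())
    manip.move_straight(W(-.01,y,.081),velocity=.1)
manip.move_straight(W(-.03,-.04,.18),velocity=.25)
manip.move_straight(W(-.13,-.13,.2),velocity=.3)
c=cams.read_camera("top");blk(c);print(status.get_time())
cv2.imwrite("pics/top4.png",cv2.resize(c["color"][195:300,225:455,::-1],None,fx=3.4,fy=3.4,interpolation=cv2.INTER_CUBIC))
E
```

```text
rect [ 0.04285726 -0.02736515  0.098     ] (0.07740117609500885, 0.03877997770905495) -0.009023322405406474 holes [61 58] [ 0.04352433 -0.02648405  0.098     ] 0.04993253694410577 rel yaw -0.0028833724943871097
True [ 0.01241108 -0.05222709  0.08011796] 13.2
True [ 0.01239507 -0.00627164  0.08029255] 15.0333
rect [ 0.04285726 -0.02736515  0.098     ] (0.07740117609500885, 0.03877997770905495) -0.009023322405406474 holes [61 58] [ 0.04352433 -0.02648405  0.098     ] 0.04993253694410577 rel yaw -0.0028833724943871097
16.6333
```

View pics/top4.png

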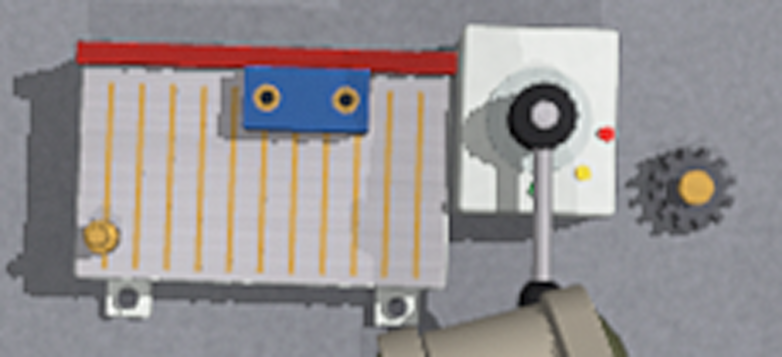

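The hole centres give x = 43.5 mm and a relative yaw of −0.003 rad, and both end presses stopped at the same depth (12.4 mm). The block is flush and the lever is still at 0. Next I'll push the lever rod from its +y side, following the arc.

```bash
cat >> h.py <<'E'
def lev(a,gap,z=.107,r=.082):
    d=np.array([-np.cos(a),-np.sin(a)]); t=np.array([np.sin(a),-np.cos(a)])
    p=np.array([.035,-.175])+r*d-t*(.006+.0106+gap)
    return W(p[0],p[1],z),ori(a-np.pi/2)
E
python3 - <<'E'
from h import *
for a in np.arange(0,1.45,.2):
    q=kin.inverse_kinematics(*lev(a,0)); print(a,None if q is None else np.round(q,2))
print(np.round(status.get_joint_positions(),2))
manip.move_straight(W(-.11,-.10,.24),velocity=.25)
manip.move_to(*lev(0,.012,.20))
manip.move_straight(lev(0,.012)[0],velocity=.12)
print(C(status.get_eef_pos()),C(lev(0,.012)[0]),status.get_time())
for n in("side","top"):
    c=cams.read_camera(n); im=c["color"][:,:,::-1]
    im=im[195:300,225:455] if n=="top" else im[150:290,260:440]
    cv2.imwrite(f"pics/{n}5.png",cv2.resize(im,None,fx=3.4,fy=3.4,interpolation=cv2.INTER_CUBIC))
E
```

```text
0.0 [-0.17  0.59  0.38  2.16 -0.48  0.47 -2.6 ]
0.2 [-0.01  0.56  0.18  2.15 -0.23  0.44 -2.62]
0.4 [ 0.03  0.57  0.18  2.14 -0.22  0.45 -2.4 ]
0.6000000000000001 [ 0.27  0.57 -0.14  2.11  0.16  0.47 -2.56]
0.8 [ 0.32  0.58 -0.18  2.08  0.2   0.5  -2.38]
1.0 [ 0.37  0.59 -0.21  2.05  0.24  0.52 -2.2 ]
1.2000000000000002 [ 0.41  0.61 -0.26  2.01  0.28  0.55 -2.02]
1.4000000000000001 [ 0.44  0.63 -0.3   1.97  0.32  0.59 -1.85]
[ 0.36  0.35 -0.42  2.22  0.24  0.63 -1.85]
[-0.04673591 -0.14671592  0.10743542] [-0.047  -0.1464  0.107 ] 19.0583
```

View pics/side5.png

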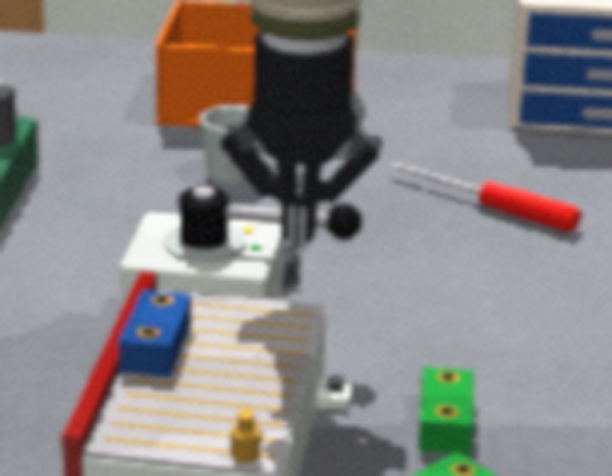

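View pics/top5.png

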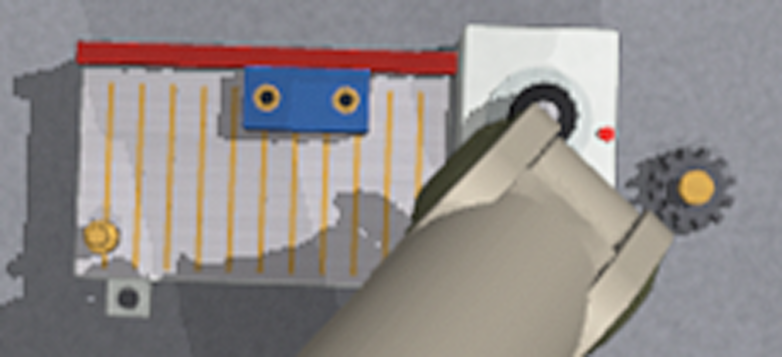

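The fingertip (side crop about (297,235)) stands between the hub and the ball on the chuck's side of the rod. I'll sweep along the arc.

Run:
```python
from h import *
print(np.round(status.get_joint_positions(),3))
for a in (0.0,.2,.4,.6,.8,1.0,1.15,1.28,1.34):
    p,o=lev(a,0.0)
    h=manip.move_straight(p,o,velocity=.06,threshold=35)
    print(a,h,C(status.get_eef_pos()).round(4),np.round(status.get_ft_force(),1),status.get_joint_positions()[6],status.get_time())
    if h: break
```

```text
[-0.314  0.623  0.568  2.175 -0.68   0.523 -2.404]
0.0 False [-0.0469 -0.159   0.1072] [-0.8 -0.6 -0.3] -2.385506812864956 19.5083
0.2 False [-0.0489 -0.1731  0.1068] [0.3 5.7 0.4] -2.223403629648749 19.9333
0.4 False [-0.0474 -0.1913  0.1068] [-1.4  1.9 -0.7] -2.068804312708905 20.3583
0.6 False [-0.0419 -0.2078  0.107 ] [0.3 0.4 0. ] -1.9174108535392835 20.7833
0.8 False [-0.0352 -0.2198  0.1066] [-2.3  6.9  3. ] -1.7683697048924751 21.2083
1.0 False [-0.0241 -0.2338  0.1066] [-2.7  3.8 -1.2] -1.6245026619907075 21.6333
1.15 False [-0.0132 -0.2434  0.1071] [ 0.5  0.5 -0.5] -1.5187704297189062 21.9917
1.28 False [-0.0045 -0.2488  0.107 ] [-0.8  0.   0.5] -1.4280745651721551 22.325
1.34 False [-1.000e-04 -2.508e-01  1.070e-01] [ 0.  -0.5 -0.5] -1.385901013841428 22.575
```

Both humps show up in the force readings. I'll retreat clear and check.

Run:
```python
from h import *
p,o=lev(1.34,.02); manip.move_straight(p,o,velocity=.1)
manip.move_straight(p+[0,0,.12],velocity=.2)
manip.move_to(W(-.13,-.05,.26),ori(-.8))
manip.hold(.3)
for n in("side","top"):
    c=cams.read_camera(n); im=c["color"][:,:,::-1]
    im=im[130:340,200:455] if n=="top" else im[150:290,260:440]
    cv2.imwrite(f"pics/{n}6.png",cv2.resize(im,None,fx=2.8,fy=2.8,interpolation=cv2.INTER_CUBIC))
blk(c)
# ball of the lever, where hidden parts permit
x=big(mask(c,(0,0,0),(180,255,50),(425,215,470,262)));(u,v),rr=cv2.minEnclosingCircle(x);q=C(ray(c,(u,v),.115)[0]);print(u,v,rr,q,"angle",np.arctan2(-(q[1]+.175),-(q[0]-.035)))
print(status.get_time(),status.get_ft_force(),C(status.get_eef_pos()))
```

```text
rect [ 0.04285726 -0.02736515  0.098     ] (0.07740117609500885, 0.03877997770905495) -0.009023322405406474 holes [61 59] [ 0.04360251 -0.02646403  0.098     ] 0.04997328774667515 rel yaw -0.006009991234358164
437.5 239.68182373046875 6.493902683258057 [ 0.01558364 -0.28771302  0.115     ] angle 1.4002069019565075
24.9833 [1.03287985 0.77797787 0.31342974] [-0.12983864 -0.05048229  0.25988942]
```

View pics/top6.png

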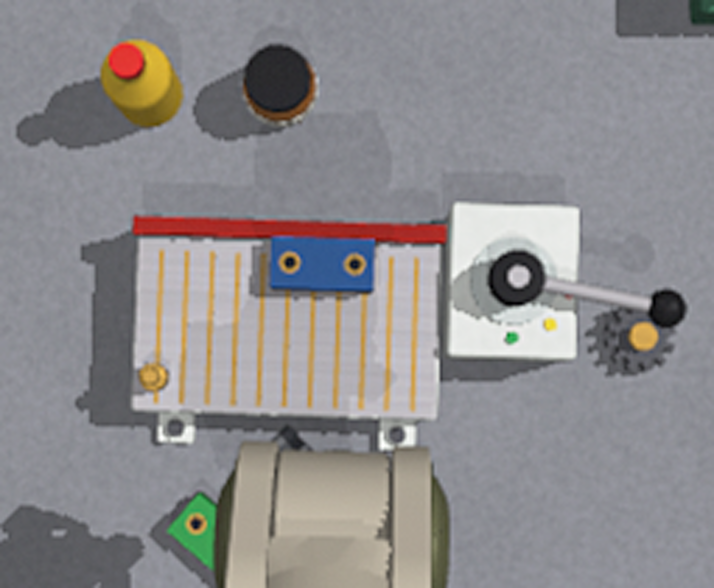

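View pics/side6.png

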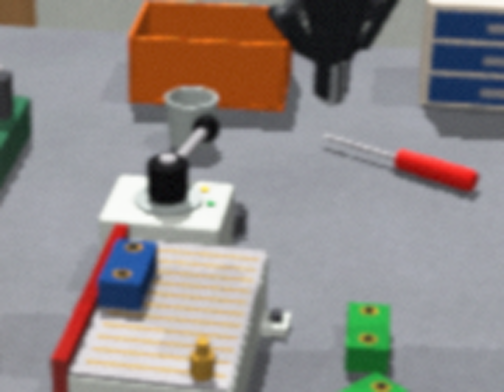

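The lever ball is at pixel (437,240), which gives an angle of 1.40 rad over the red dot. The block is flush, the bystanders in view are where they were, and the arm is clear.

```bash
python3 -c "
from bench import ticket;print(ticket.finish_job())"
```

```text
the job is handed in; nothing more can be done
None
```

I pushed the blue block flush against the stop rail with the magnet off, then swept the lever past both humps to full hold. I then backed the arm clear and handed the job in at about 25 s of the 45 s allowed.

- **Block:** The last check put it at x ≈ 43.6 mm in the chuck's frame (42.9 mm from its outline) and y ≈ −27 mm. Its angle to the rail was about 0.006 rad from the hole centres.
- **Lever:** It measured 1.40 rad, at the second stop.
- **Surroundings:** The bystanders in the last pictures had not visibly moved, and the robot was touching nothing. I did not re-measure their positions, and the brush was outside the last crops.
- **One disagreement:** The block's pixel outline alone gave an angle of about 0.028 rad off the rail. The hole centres, and equal stopping depths when I pressed both ends of the block, showed it was flush.

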